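Find the heavy side of a loaded rotator disc and hold it down

TASK

The bottles on the tube rotator are unevenly filled and the disc runs out of balance. Turn the disc by hand to feel where its heavy side is, then hold the disc still with the heavy side straight down, so that I can clip a balance weight on opposite; finish while still gripping the disc, and leave the other things on the bench where they are.

Things in the scene. Friction and masses are not known exactly. Their poses are not given: they have to be found in the camera images.
- rotator: Fixed bench rotator: white base and motor head carrying an upright disc on a level shaft. Origin on the bench straight below the disc's centre; x runs level along the shaft, from the motor head out through the bottle side of the disc; y level, in the disc's plane; z up. Base 180 mm wide, 46 mm high behind x = -33 mm; two feet 16 mm high run below the disc to x = 90 mm.
- head_top (a point): Centre of the top of the white motor head, 195 mm above the bench. The head is 120 mm long along the rotator's x (x = -172 to -52 mm) and 104 mm wide. From it a bearing boss (radius 24 mm) and shaft (radius 8 mm) lead to the disc.
- rim_top (a point): Fixed point at the top of the disc's rim, mid-thickness, 255 mm above the bench, straight above the axle; it does not turn with the disc. The outer 23 mm of the disc (from 92 to 115 mm off the axis) are bare on both faces all round: pinch the 10 mm thick rim there, a finger on each face, and carry it round in an arc about the axle.
- disc: Aluminium disc, radius 115 mm, 10 mm thick. Origin at its centre, 140 mm up; x along the shaft like the rotator's; z points to the red-capped bottle. Six alike white bottles (30 mm thick, 58 long) lie radially on its +x face, caps out to 92 mm, standing 39 mm off mid-thickness; caps by 60 degrees from z towards y: red, yellow, green, blue, black, orange. The heavy side cannot be seen and varies.
- axle (a point): Centre of the disc, on its axis. The disc turns endlessly both ways. Off-balance 0.13 to 0.175 N m with the heavy side level; drag 0.085 N m. Let go near level, the heavy side swings down (2 to 6 s) but stops 29 to 41 degrees short of the bottom, equally far on either side; within that angle of bottom or top it stays put. It may still be swinging at the start, and then rests at least 29 degrees off bottom.
- spare_bottle: Loose spare white bottle with white cap, 30 mm diameter, 58 mm high, standing beside the rotator; origin at its foot. Leave alone.
- weight_a: Loose brass clip-on balance weight, 30 x 30 x 28 mm, origin under its centre. Leave alone.
- weight_b: Second balance weight, like the first. Leave alone.
- beaker: Loose glass beaker, 72 mm diameter, 92 mm high, origin at its foot. Leave alone.
- reagent: Loose amber bottle with black cap, 62 mm diameter, 135 mm high, origin at its foot. Leave alone.
- tube_rack: Loose orange tube rack, 60 x 150 x 70 mm, origin under its centre. Leave alone.

How it is judged:
By the outcome, as a careful person would: the job done as asked, in the order asked, and still so for the second after the job is handed in, while the arm keeps its last pose, push and grip.
It also fails if it takes over 72 s, if anything falls off the work surface, if the arm or the gripper's body presses on something with over 40 N, if the wrist force passes 120 N, or if a joint passes its speed limit or range.

ROBOT

A 6-joint arm with a two-finger parallel gripper is mounted at the origin on the work surface. World frame = base frame: x ahead of the robot, y to its left, z up, the work surface at z = 0. Lengths are in m, angles in rad, forces in N, time in s.
With the tool pointing down it reaches from about 0.375 to 0.9 m from the base axis. Payload 3.1 kg.
Tool frame: the origin (TCP) lies at the very end of the fingers, on their centre line; the grasp point (between the pads) lies 19 mm behind it; y points along the fingers, x is the direction in which the jaws open and shut, and the axes are right-handed (so a half turn about y gives the same grasp; the last joint's range is limited). The gripper opens to 85 mm and grips with 20 to 120 N. Pads are 22 mm wide; open, the fingers measure 114 mm over their backs; the gripper's body (76 mm by 85 mm) begins 54 mm behind the grasp point. The pads swing forward as they close: fully open they stand 13 mm farther back than shut.
Start: joints at [-1.315, 0.527, 1.433, -0, 1.181, -0.178], TCP at [0.263, -0.567, 0.231] pointing down, gripper open.
Joint ranges: [-3.08, 3.08], [-0.75, 2.2], [0.22, 2.44], [-1.43, 4.57], [0, 2.65], [-2.85, 2.85]. Speed limits (rad/s): [2.79, 2.79, 3.14, 3.14, 3.14, 3.14].

INTERFACE

Orientations are given as a rotation vector (axis times angle).
In Python, from rig import bot gives the robot as it stands. The module is installed in compiled form; this text tells all that it offers.
- The arm moves only by the tool servo_tool, never from a script. Its argument "targets" is a list of rows, each a list of 4 numbers: the shift along the world's x, y, z in mm, then the turn about the world's z in rad. In form: [[x, y, z, spin], ...]. A call has 1 to 12 rows; each row is the pose to reach, as a shift and turn from the pose commanded when the call began; what a row does not reach only later rows make up. A row lasts 1/12 s, in which the tool goes at most 41.7 mm and 7.16 degrees, less where a joint would pass 70% of its speed; a pose out of reach is approached as far as the arm can. A call with a gripper value outside its range is refused whole. "grip" is the closure, from 0 (fully open) to 1 (shut), set as the call begins (left out, the last holds). The fingers move at their own pace and stop on an object; the grip force is fixed at half the most. Time passes only in rows, so rows that repeat a pose let the fingers close. It gives the time, the measured TCP pose, the force and the opening at its end, in the units of the state.
- bot.observe(): the state, without advancing time (a new reading comes with each control period).
- bot.camera(name): name is "side" or "top"; returns (picture, depth): 400x640x3 uint8, red, green, blue; 400x640 float32, m along the optical axis (not along the pixel's ray), 0 where there is no reading.
- bot.calibration(name): a dict with "K" (3x3 intrinsics, pixels), "R" (3x3) and "t" (3): a world point X has camera coordinates R X + t. Camera axes: x right, y down, z forward; pixel columns grow to the right and rows downward; lengths in m; the calibration is good to about 2 mm. A picture is of the moment at which its call begins. calibration takes no time and is no camera call.
- bot.sign_off(): hands the job in, once; it reports no verdict.
The state is a dict: "clock": time; "joints": joint angles; "qvel": joint speeds; "joint_efforts": joint torques, N m; "tcp_pos": TCP position; "ee_rot": TCP orientation; "contact_force": force on the tool from outside, world axes, zero at the start; "wrist_torque": the same for the moment, N m; "finger_gap": finger opening in m.
Only numpy, scipy, OpenCV 4.12 (cv2) and the standard library are available. Lean on these libraries where they do the work, as an engineer would, in place of code of your own. Each camera call takes 0.05 s, during which the arm holds its last target.

## Working session

There is one attempt and no reset: what is moved stays moved. The work goes in short steps, Python scripts to look and compute and a tool call to move; the robot and the scene stay as the last step left them, time stands still between calls to the robot, and variables do not carry over. Pictures are saved under pics/ and viewed, and the job is handed in when it is done.

Besides the shell and the picture viewer there is one more tool, called after ">>>" in YAML: its name, and indented under it one key for each argument. servo_tool: Moves the arm, as the interface text tells. Its arguments: {"type":"object","properties":{"targets":{"type":"array","items":{"type":"array","items":{"type":"number"}}},"grip":{"type":"number"}},"required":["targets"]}

```bash
mkdir -p pics; ls; python3 - <<'E'
from rig import bot
import cv2,numpy as np
print(bot.observe())
for n in ("side","top"):
    p,d=bot.camera(n); cv2.imwrite(f"pics/{n}0.png",p[:,:,::-1]); np.savez(f"{n}0.npz",p=p,d=d)
    print(n,bot.calibration(n))
E
```

```text
pics
{'clock': 0.0, 'joints': array([-1.31447237e+00,  5.28485355e-01,  1.43389012e+00,  2.41550382e-05,
        1.18139586e+00, -1.78512426e-01]), 'qvel': array([-0.00128867, -0.00025683,  0.0017512 , -0.00110758, -0.00036602,
        0.00172015]), 'joint_efforts': array([-3.53633543e-03, -4.42363644e+01, -1.78027833e+01, -4.53900520e-04,
        8.43055575e-03, -4.78518004e-06]), 'tcp_pos': array([ 0.26313215, -0.56612895,  0.2303257 ]), 'ee_rot': array([-1.38255688,  0.88433299, -0.88173256]), 'contact_force': array([-0.95824642, -0.25830663,  0.18776041]), 'wrist_torque': array([-0.02159335,  0.02942359, -0.04945864]), 'finger_gap': 0.08518824325308957}
side {'K': array([[450.93144815,   0.        , 326.83739462],
       [  0.        , 450.93144815, 202.65307529],
       [  0.        ,   0.        ,   1.        ]]), 'R': array([[ 0.74882877,  0.66272544,  0.00710349],
       [ 0.47044691, -0.52395824, -0.71003343],
       [-0.46683528,  0.53503527, -0.70413214]]), 't': array([-0.51604431, -0.08883856,  1.5143343 ])}
top {'K': array([[370.81394236,   0.        , 319.28450556],
       [  0.        , 370.81394236, 198.57694254],
       [  0.        ,   0.        ,   1.        ]]), 'R': array([[ 0.08503791, -0.99636963,  0.00401324],
       [-0.97060716, -0.08374794, -0.22562808],
       [ 0.22514507,  0.01529166, -0.97420525]]), 't': array([0.06567435, 0.61176483, 1.1202509 ])}
```

View pics/side0.png

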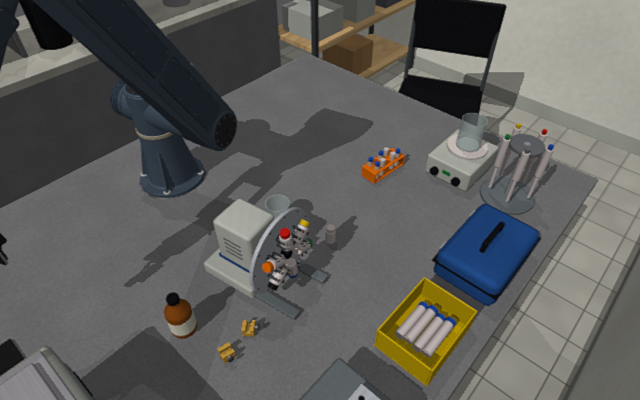

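View pics/top0.png

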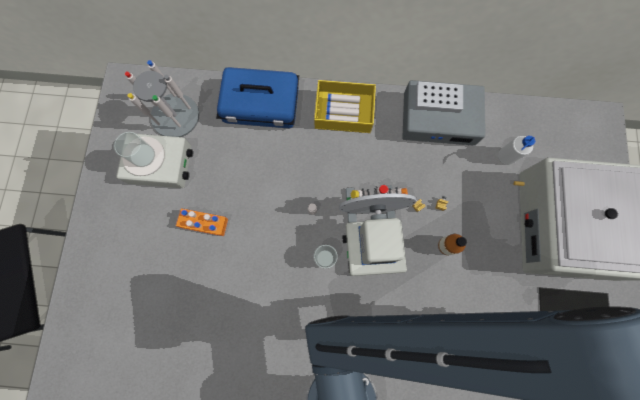

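The side view shows the rotator with its disc at about (283,245), red cap at (285,233), orange at (268,267) and yellow at (303,224). The top view shows the disc edge-on at about (378,203), the head at (382,240) and the brass weights at (420,205) and (442,204).

```bash
cat > h.py <<'E'
import numpy as np,cv2
from rig import bot
from scipy.spatial.transform import Rotation as Rn
def cloud(n,d):
    c=bot.calibration(n);K,R,t=c["K"],c["R"],c["t"]
    v,u=np.mgrid[:400,:640]
    X=np.stack([(u-K[0,2])/K[0,0]*d,(v-K[1,2])/K[1,1]*d,d],-1)
    return (X-t)@R
def proj(n,P):
    c=bot.calibration(n);q=(np.atleast_2d(P)@c["R"].T+c["t"])@c["K"].T
    return q[:,:2]/q[:,2:]
def both(tag):
    o={}
    for n in("side","top"):
        p,d=bot.camera(n);cv2.imwrite(f"pics/{n}{tag}.png",p[:,:,::-1]);np.savez(f"{n}{tag}.npz",p=p,d=d);o[n]=(p,d)
    return o
E
python3 - <<'E'
from h import *
from scipy.optimize import least_squares
for n in("side","top"):
    z=np.load(n+"0.npz");p,d=z["p"],z["d"];C=cloud(n,d)
    pts={"side":[(285,233),(268,267),(303,224),(245,222),(262,240),(268,270)],"top":[(378,207),(382,240),(350,208),(412,203),(383,189)]}[n]
    for u,v in pts: print(n,(u,v),C[v,u].round(4),p[v,u])
# head top plane from top camera
z=np.load("top0.npz");p,d=z["p"],z["d"];C=cloud("top",d)
m=(abs(C[...,2]-.195)<.008)&(d>0); m[:,:340]=0;m[:,430:]=0;m[:210]=0;m[280:]=0
P=C[m];print(m.sum(),P.mean(0))
r=cv2.minAreaRect(P[:,:2].astype(np.float32)*1000);print("headrect",r)
# disc points both cams: z>0.2 and around
for n,box in(("top",(335,420,185,222)),):
    m=(C[...,2]>.16)&(C[...,2]<.27);mm=np.zeros_like(m);mm[box[2]:box[3],box[0]:box[1]]=1
    Q=C[m&mm];print(len(Q),Q.min(0),Q.max(0))
print("tool",Rn.from_rotvec(bot.observe()["ee_rot"]).as_matrix().round(3))
E
python3 - <<'E'
import cv2
a=cv2.imread('pics/side0.png')[180:330,190:350];cv2.imwrite('pics/sc0.png',cv2.resize(a,None,fx=5,fy=4,interpolation=2))
a=cv2.imread('pics/top0.png')[170:290,310:460];cv2.imwrite('pics/tc0.png',cv2.resize(a,None,fx=5,fy=5,interpolation=2))
E
```

```text
side (285, 233) [ 0.6167 -0.0645  0.2338] [173  23  19]
side (268, 267) [ 0.6271 -0.1329  0.1832] [196  92   0]
side (303, 224) [0.6041 0.0065 0.1972] [196 165  14]
side (245, 222) [ 0.4941 -0.0831  0.197 ] [167 168 160]
side (262, 240) [ 0.5961 -0.1158  0.2379] [178 180 186]
side (268, 270) [ 0.6282 -0.1349  0.1749] [196  92   1]
top (378, 207) [ 0.5713 -0.0574  0.1655] [82 85 89]
top (382, 240) [ 0.4713 -0.0682  0.1984] [198 200 193]
top (350, 208) [0.5691 0.0216 0.1287] [ 98  99 101]
top (412, 203) [ 0.5956 -0.1601  0.1502] [ 96  98 100]
top (383, 189) [ 0.6087 -0.0588  0.2325] [195  46  40]
1512 [ 0.47337547 -0.07329519  0.19420526]
headrect ((474.51666259765625, -73.84890747070312), (118.78256225585938, 103.07945251464844), 8.47912311553955)
1196 [ 0.52201308 -0.16640956  0.16004511] [0.63190309 0.05384171 0.25797044]
tool [[ 0.421 -0.001  0.907]
 [-0.907  0.002  0.421]
 [-0.002 -1.     0.   ]]
```

View pics/sc0.png

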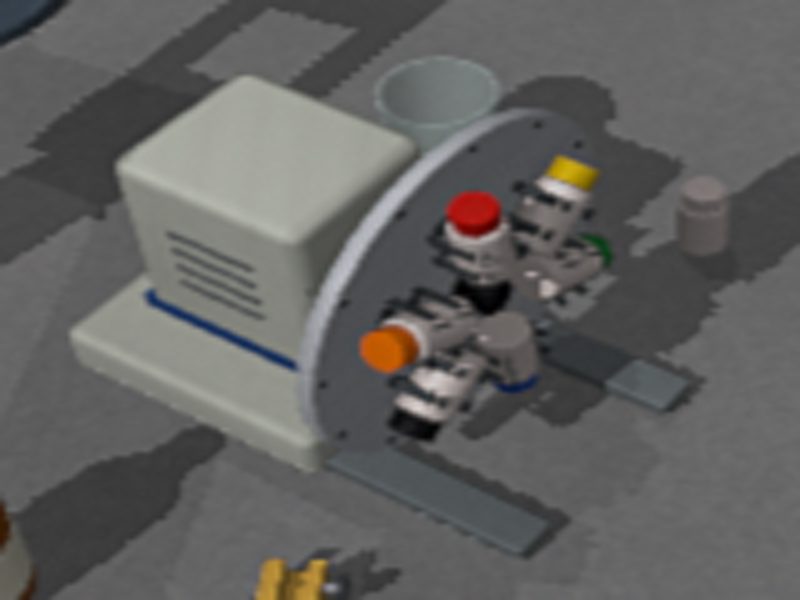

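View pics/tc0.png

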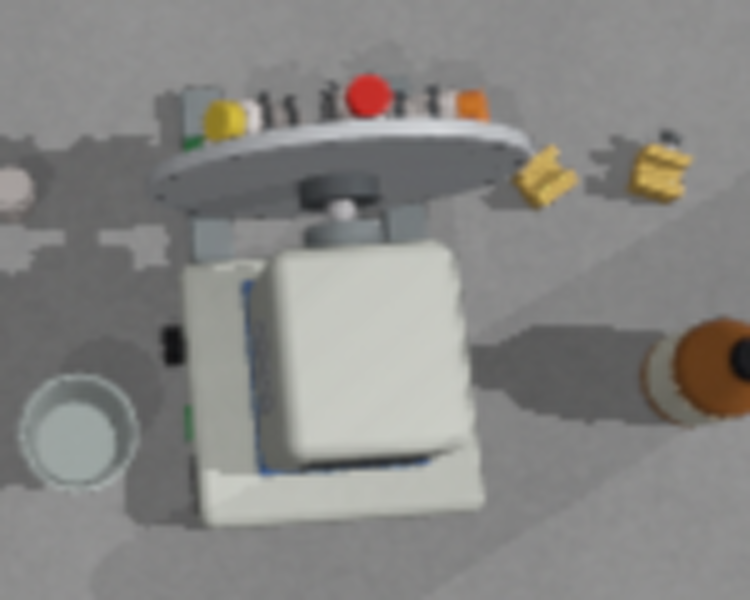

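```bash
cat >> h.py <<'E'
from scipy.optimize import least_squares
def hsvmasks(p):
    h=cv2.cvtColor(p,cv2.COLOR_RGB2HSV).astype(int);H,S,V=h[...,0],h[...,1],h[...,2]
    b=(S>170)&(V>60)
    return {0:b&((H<5)|(H>174)),1:b&(H>22)&(H<34),2:b&(H>45)&(H<80),3:b&(H>105)&(H<128),5:b&(H>8)&(H<20)}
def rotf(c0,yaw):
    c,s=np.cos(yaw),np.sin(yaw);return np.array([[c,s,0],[-s,c,0],[0,0,1]]),np.r_[c0,0.14]
def cappts(o,c0,yaw):
    A,c=rotf(c0,yaw);pts=[];ids=[]
    for n in o:
        p,d=o[n];L=(cloud(n,d)-c)@A.T
        r=np.hypot(L[...,1],L[...,2]);reg=(d>0)&(L[...,0]>.004)&(L[...,0]<.046)&(r<.1)&(r>.06)
        for k,m in hsvmasks(p).items():
            mm=m&reg;q=L[mm];pts.append(q);ids.append(np.full(len(q),k))
    return np.vstack(pts),np.concatenate(ids)
def theta(o,c0,yaw,rc=.0135,verbose=1):
    P,I=cappts(o,c0,yaw)
    if verbose: print("n",[int((I==k).sum()) for k in range(6)])
    def res(t,full=0):
        a=t[0]+I*np.pi/3
        rad=P[:,1]*np.sin(a)+P[:,2]*np.cos(a); tan=P[:,1]*np.cos(a)-P[:,2]*np.sin(a)
        e1=np.hypot(P[:,0]-.024,tan)-rc; e2=rad-.092
        return np.where(abs(e1)<abs(e2),e1,e2) if 0 else np.maximum(e1,e2)
    best=None
    az=np.arctan2(P[:,1],P[:,2])-I*np.pi/3
    t0=np.angle(np.exp(1j*az).mean())
    f=least_squares(res,[t0],loss="soft_l1",f_scale=.002)
    per={k:np.degrees(np.angle(np.exp(1j*(az[I==k]-f.x[0])).mean())).round(1) for k in set(I)}
    if verbose: print("az mean",np.degrees(t0).round(2),"fit",np.degrees(f.x[0]).round(2),"rms",np.sqrt((f.fun**2).mean()).round(4),per)
    return np.degrees(f.x[0])
E
python3 - <<'E'
from h import *
o={n:(lambda z:(z["p"],z["d"]))(np.load(n+"0.npz")) for n in("side","top")}
yaw=np.radians(8.3);c0=np.array([.585,-.0576])
A,c=rotf(c0,yaw)
# refine plane with side cam front face greys and top cam back face
for n in o:
    p,d=o[n];L=(cloud(n,d)-c)@A.T
    r=np.hypot(L[...,1],L[...,2]);m=(d>0)&(r<.113)&(r>.094)&(abs(L[...,0])<.015)
    Q=L[m]
    if n=="side": Q=Q[Q[:,0]>0]
    else: Q=Q[Q[:,0]<0.0]
    G=np.c_[Q[:,1:],np.ones(len(Q))]
    f=least_squares(lambda k:G@k-Q[:,0],[0,0,0],loss="soft_l1",f_scale=.001);print(n,len(Q),"x=ay+bz+c",f.x.round(4))
    # rim circle
    m=(d>0)&(abs(L[...,0])<.009)&(r<.125)&(r>.1);Q=L[m];rr=np.hypot(Q[:,1],Q[:,2])
    print("rim r percentiles",np.percentile(rr,[50,90,97,99]).round(4))
    a=np.arctan2(Q[:,1],Q[:,2])
    for lo in range(-120,120,30):
        k=(np.degrees(a)>lo)&(np.degrees(a)<lo+30)
        if k.sum()>10: print(lo,k.sum(),np.percentile(rr[k],95).round(4),end=' | ')
    print()
for rc in(.011,.0135,.015): theta(o,c0,yaw,rc)
for n in o: theta({n:o[n]},c0,yaw)
E
```

```text
side 664 x=ay+bz+c [-0.0064  0.0001  0.005 ]
rim r percentiles [0.1117 0.1158 0.1168 0.1175]
-120 78 0.114 | -90 128 0.1154 | -60 178 0.1167 | -30 167 0.1168 | 0 132 0.1173 | 30 75 0.1159 | 60 40 0.1148 | 90 11 0.1148 | 
top 275 x=ay+bz+c [-0.0042  0.0015 -0.004 ]
rim r percentiles [0.1133 0.1158 0.1167 0.1171]
-120 16 0.1115 | -90 24 0.1141 | -60 56 0.1155 | -30 83 0.1165 | 0 97 0.1167 | 30 74 0.1169 | 60 40 0.1151 | 90 18 0.1143 | 
n [136, 79, 1, 7, 0, 110]
az mean -5.22 fit -5.14 rms 0.0018 {np.int64(0): np.float64(0.1), np.int64(1): np.float64(-4.9), np.int64(2): np.float64(-7.0), np.int64(3): np.float64(3.3), np.int64(5): np.float64(3.0)}
n [136, 79, 1, 7, 0, 110]
az mean -5.22 fit -4.73 rms 0.0016 {np.int64(0): np.float64(-0.4), np.int64(1): np.float64(-5.3), np.int64(2): np.float64(-7.4), np.int64(3): np.float64(2.9), np.int64(5): np.float64(2.6)}
n [136, 79, 1, 7, 0, 110]
az mean -5.22 fit -3.61 rms 0.0021 {np.int64(0): np.float64(-1.5), np.int64(1): np.float64(-6.4), np.int64(2): np.float64(-8.5), np.int64(3): np.float64(1.7), np.int64(5): np.float64(1.5)}
n [89, 46, 1, 7, 0, 92]
az mean -5.84 fit -4.82 rms 0.0016 {np.int64(0): np.float64(-1.2), np.int64(1): np.float64(-6.7), np.int64(2): np.float64(-7.3), np.int64(3): np.float64(2.9), np.int64(5): np.float64(1.8)}
n [47, 33, 0, 0, 0, 18]
az mean -3.74 fit -4.3 rms 0.0016 {np.int64(0): np.float64(1.1), np.int64(1): np.float64(-3.7), np.int64(5): np.float64(7.1)}
```

>>> servo_tool:
  targets:
    - [322, 510, 110, 1.286]
    - [322, 510, 110, 1.286]
    - [322, 510, 110, 1.286]
    - [322, 510, 110, 1.286]
    - [322, 510, 110, 1.286]
    - [322, 510, 110, 1.286]
    - [322, 510, 110, 1.286]
    - [322, 510, 110, 1.286]
    - [322, 510, 110, 1.286]
    - [322, 510, 110, 1.286]
    - [322, 510, 110, 1.286]
    - [322, 510, 110, 1.286]
  grip: 0.45

```text
clock: 1.1
tcp_pos: [0.5263, -0.1488, 0.3211]
ee_rot: [-1.567, -0.118, 0.119]
contact_force: [1.2, -0.1, 0.3]
finger_gap: 0.047
```

```bash
cat >> h.py <<'E'
YAW=np.radians(8.6);C0=np.array([.5850,-.0576])
def rotf(c0,yaw):
    c,s=np.cos(yaw),np.sin(yaw);return np.array([[c,s,0],[-s,c,0],[0,0,1]]),np.r_[c0,0.142]
def state():
    s=bot.observe();R=Rn.from_rotvec(s["ee_rot"]).as_matrix()
    A,c=rotf(C0,YAW);L=(s["tcp_pos"]-np.r_[C0,.14])@A.T*1000
    print("t",round(s["clock"],2),"tcp",s["tcp_pos"].round(4),"local mm",L.round(1),"toolx deg",np.degrees(np.arctan2(R[1,0],R[0,0])).round(1),"F loc",(A@s["contact_force"]).round(2),"gap",round(s["finger_gap"],4),"q6",s["joints"][5].round(2))
    return s
E
python3 - <<'E'
from h import *
o0={n:(lambda z:(z["p"],z["d"]))(np.load(n+"0.npz")) for n in("side","top")}
theta(o0,C0,YAW)
state();o=both(1);theta(o,C0,YAW)
E
```

```text
n [136, 79, 1, 7, 0, 110]
az mean -5.46 fit -4.3 rms 0.0021 {np.int64(0): np.float64(-1.0), np.int64(1): np.float64(-4.8), np.int64(2): np.float64(-6.6), np.int64(3): np.float64(2.6), np.int64(5): np.float64(1.0)}
t 1.1 tcp [ 0.5263 -0.1488  0.3211] local mm [-71.7 -81.4 181.1] toolx deg 8.7 F loc [ 1.21 -0.24  0.32] gap 0.047 q6 -0.63
n [112, 35, 0, 28, 0, 138]
az mean 29.38 fit 30.46 rms 0.0021 {np.int64(0): np.float64(-2.6), np.int64(1): np.float64(-6.2), np.int64(3): np.float64(3.6), np.int64(5): np.float64(0.5)}
```

>>> servo_tool:
  targets:
    - [59, 91, 10, 0]
    - [59, 91, 10, 0]
    - [59, 91, 10, 0]
    - [59, 91, 10, 0]
    - [59, 91, 10, 0]
    - [59, 91, 10, 0]
    - [59, 91, 10, 0]
    - [59, 91, 10, 0]
    - [59, 91, 10, 0]
    - [59, 91, 10, 0]
    - [59, 91, 10, 0]
    - [59, 91, 10, 0]

```text
clock: 2.2
tcp_pos: [0.5848, -0.0602, 0.3311]
ee_rot: [-1.568, -0.117, 0.117]
contact_force: [1.2, 1.0, -0.1]
finger_gap: 0.0471
```

```bash
python3 - <<'E'
from h import *
state();o=both(2);theta(o,C0,YAW)
E
```

```text
t 2.2 tcp [ 0.5848 -0.0602  0.3311] local mm [ -0.6  -2.5 191.1] toolx deg 8.6 F loc [ 1.37  0.77 -0.07] gap 0.0471 q6 -0.44
n [70, 6, 0, 51, 0, 92]
az mean 67.68 fit 69.22 rms 0.0049 {np.int64(0): np.float64(-5.2), np.int64(1): np.float64(-5.5), np.int64(3): np.float64(3.8), np.int64(5): np.float64(-1.4)}
```

>>> servo_tool:
  targets:
    - [0, 0, 0, 0]
    - [0, 0, 0, 0]
    - [0, 0, 0, 0]
    - [0, 0, 0, 0]
    - [0, 0, 0, 0]
    - [0, 0, 0, 0]
    - [0, 0, 0, 0]
    - [0, 0, 0, 0]
    - [0, 0, 0, 0]
    - [0, 0, 0, 0]
    - [0, 0, 0, 0]
    - [0, 0, 0, 0]

```text
clock: 3.3
tcp_pos: [0.5849, -0.0599, 0.331]
ee_rot: [-1.568, -0.118, 0.118]
contact_force: [-0.1, 0.1, 0.9]
finger_gap: 0.0469
```

```bash
python3 - <<'E'
from h import *
state();o=both(3);theta(o,C0,YAW)
E
```

```text
t 3.3 tcp [ 0.5849 -0.0599  0.331 ] local mm [ -0.5  -2.3 191. ] toolx deg 8.6 F loc [-0.11  0.08  0.92] gap 0.0469 q6 -0.44
n [55, 0, 14, 63, 0, 109]
az mean 78.73 fit 79.12 rms 0.002 {np.int64(0): np.float64(-5.1), np.int64(2): np.float64(5.2), np.int64(3): np.float64(3.9), np.int64(5): np.float64(-1.2)}
```

>>> servo_tool:
  targets:
    - [0, 0, 0, 0]
    - [0, 0, 0, 0]
    - [0, 0, 0, 0]
    - [0, 0, 0, 0]
    - [0, 0, 0, 0]
    - [0, 0, 0, 0]
    - [0, 0, 0, 0]
    - [0, 0, 0, 0]
    - [0, 0, 0, 0]
    - [0, 0, 0, 0]
    - [0, 0, 0, 0]
    - [0, 0, 0, 0]

```text
clock: 4.4
tcp_pos: [0.5849, -0.0599, 0.331]
ee_rot: [-1.568, -0.118, 0.118]
contact_force: [-0.6, 0.2, -0.2]
finger_gap: 0.0471
```

```bash
python3 - <<'E'
from h import *
state();o=both(4);theta(o,C0,YAW)
a=cv2.imread('pics/side4.png')[180:330,190:350];cv2.imwrite('pics/sc4.png',cv2.resize(a,None,fx=4,fy=4,interpolation=2))
E
```

```text
t 4.4 tcp [ 0.5849 -0.0599  0.331 ] local mm [ -0.4  -2.3 191. ] toolx deg 8.6 F loc [-0.54  0.29 -0.18] gap 0.0471 q6 -0.44
n [51, 0, 19, 62, 0, 112]
az mean 80.2 fit 80.98 rms 0.0023 {np.int64(0): np.float64(-6.0), np.int64(2): np.float64(4.8), np.int64(3): np.float64(3.4), np.int64(5): np.float64(-1.7)}
```

View pics/sc4.png

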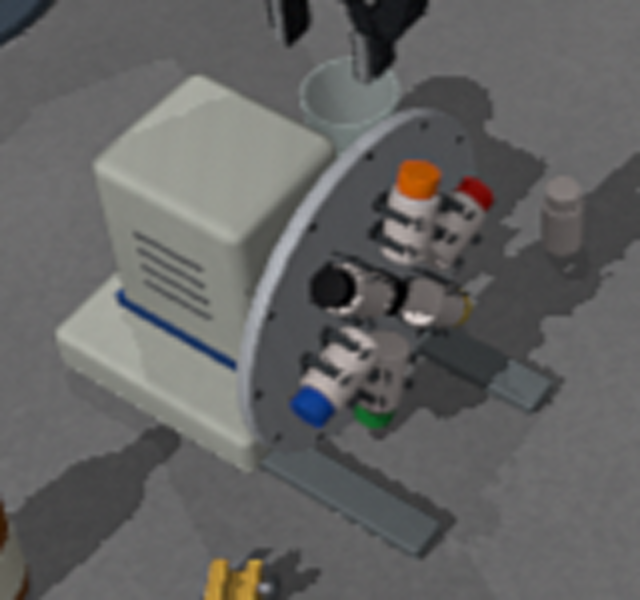

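At t=4.4 the disc has swung clockwise (θ, the red cap's angle from the top towards +y) and is coming to rest at θ≈81°. In the crop, orange is at about (418,178), red at (472,192) and black at (333,287). The gap between black and orange is near the top, so I'll go down into it at about −9°.

>>> servo_tool:
  targets:
    - [2.5, -13.9, -35, 0]
    - [2.5, -13.9, -65, 0]
    - [2.5, -13.9, -85, 0]
    - [2.5, -13.9, -95, 0]
    - [2.5, -13.9, -103, 0]
    - [2.5, -13.9, -103, 0]
    - [2.5, -13.9, -103, 0]
    - [2.5, -13.9, -103, 0]

```text
clock: 5.17
tcp_pos: [0.5885, -0.074, 0.2295]
ee_rot: [-1.569, -0.12, 0.116]
contact_force: [-0.1, -0.2, -0.1]
finger_gap: 0.0471
```

```bash
python3 - <<'E'
from h import *
state();o=both(5);theta(o,C0,YAW)
a=cv2.imread('pics/side5.png')[150:330,190:350];cv2.imwrite('pics/sc5.png',cv2.resize(a,None,fx=3.3,fy=3.3,interpolation=2))
E
```

```text
t 5.17 tcp [ 0.5885 -0.074   0.2295] local mm [  1.  -16.7  89.5] toolx deg 8.6 F loc [-0.18 -0.21 -0.1 ] gap 0.0471 q6 -0.46
n [51, 0, 21, 62, 0, 111]
az mean 80.2 fit 81.14 rms 0.0022 {np.int64(0): np.float64(-6.2), np.int64(2): np.float64(5.1), np.int64(3): np.float64(3.6), np.int64(5): np.float64(-2.2)}
```

View pics/sc5.png

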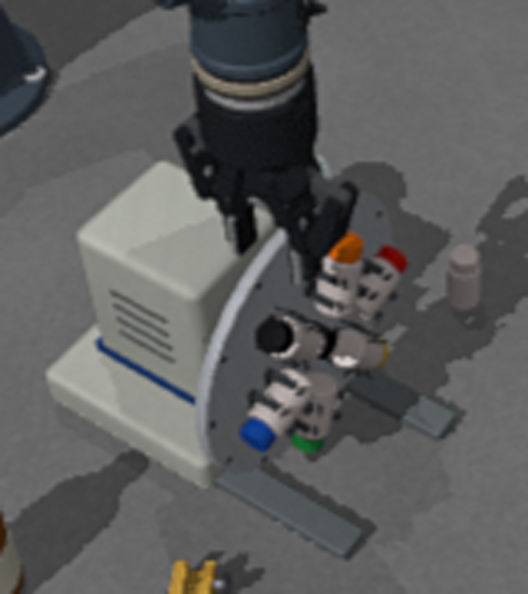

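Disc at rest at θ≈81.1° (rest A). The fingers straddle the rim at about (265,245) in the crop, between black and orange. Closing.

>>> servo_tool:
  targets:
    - [-1, 0, 0, 0]
    - [-1, 0, 0, 0]
    - [-1, 0, 0, 0]
    - [-1, 0, 0, 0]
    - [-1, 0, 0, 0]
    - [-1, 0, 0, 0]
    - [-1, 0, 0, 0]
    - [-1, 0, 0, 0]
  grip: 1

```text
clock: 5.93
tcp_pos: [0.5895, -0.0735, 0.229]
ee_rot: [-1.568, -0.123, 0.112]
contact_force: [5.7, 1.9, -1.9]
finger_gap: 0.0089
```

```bash
python3 - <<'E'
from h import *
state()
def arc(p0,p1,n,r=105):
    a=np.radians(np.linspace(p0,p1,n+1)[1:]);a0=np.radians(p0)
    y=r*(np.sin(a)-np.sin(a0));z=r*(np.cos(a)-np.cos(a0))
    c,s=np.cos(YAW),np.sin(YAW)
    return np.c_[-s*y,c*y,z,0*y].round(1).tolist()
print(arc(-9,21,12));print(arc(21,50,12))
E
```

```text
t 5.93 tcp [ 0.5895 -0.0735  0.229 ] local mm [  2.1 -16.4  89. ] toolx deg 8.6 F loc [ 5.95  1.02 -1.94] gap 0.0089 q6 -0.46
[[-0.7, 4.5, 0.6, 0.0], [-1.4, 9.0, 1.0, 0.0], [-2.0, 13.5, 1.3, 0.0], [-2.7, 18.1, 1.3, 0.0], [-3.4, 22.6, 1.1, 0.0], [-4.1, 27.1, 0.7, 0.0], [-4.8, 31.6, 0.1, 0.0], [-5.5, 36.1, -0.6, 0.0], [-6.1, 40.5, -1.6, 0.0], [-6.8, 44.9, -2.8, 0.0], [-7.4, 49.2, -4.1, 0.0], [-8.1, 53.4, -5.7, 0.0]]
[[-0.6, 4.1, -1.7, 0.0], [-1.2, 8.0, -3.5, 0.0], [-1.8, 11.9, -5.5, 0.0], [-2.4, 15.7, -7.7, 0.0], [-2.9, 19.5, -10.0, 0.0], [-3.5, 23.1, -12.5, 0.0], [-4.0, 26.6, -15.2, 0.0], [-4.5, 30.0, -18.0, 0.0], [-5.0, 33.3, -20.9, 0.0], [-5.5, 36.4, -24.0, 0.0], [-6.0, 39.4, -27.2, 0.0], [-6.4, 42.3, -30.5, 0.0]]
```

Gripped. There is a 6 N side load, so the disc sits about 2.5 mm farther out than I estimated. I'll correct that during the arc.

>>> servo_tool:
  targets:
    - [0, 4.5, 0.6, 0]
    - [0.2, 9.2, 1, 0]
    - [0.5, 14, 1.3, 0]
    - [-0.2, 18.5, 1.3, 0]
    - [-0.9, 23, 1.1, 0]
    - [-1.6, 27.5, 0.7, 0]
    - [-2.3, 32, 0.1, 0]
    - [-3, 36.5, -0.6, 0]
    - [-3.6, 40.9, -1.6, 0]
    - [-4.3, 45.3, -2.8, 0]
    - [-4.9, 49.6, -4.1, 0]
    - [-5.6, 53.8, -5.7, 0]

```text
clock: 6.93
tcp_pos: [0.5818, -0.0224, 0.2245]
ee_rot: [-1.574, -0.121, 0.116]
contact_force: [-2.2, -4.5, 10.3]
finger_gap: 0.0088
```

```bash
python3 - <<'E'
from h import *
state();o=both(6);theta(o,C0,YAW);state()
E
```

```text
t 6.93 tcp [ 0.5818 -0.0224  0.2245] local mm [ 2.1 35.3 84.5] toolx deg 8.6 F loc [-2.82 -4.12 10.31] gap 0.0088 q6 -0.38
n [21, 4, 33, 81, 0, 57]
az mean 105.88 fit 106.41 rms 0.0035 {np.int64(0): np.float64(-5.2), np.int64(1): np.float64(1.6), np.int64(2): np.float64(5.8), np.int64(3): np.float64(1.2), np.int64(5): np.float64(-5.1)}
t 7.03 tcp [ 0.5817 -0.0217  0.2243] local mm [ 2.1 36.  84.3] toolx deg 8.7 F loc [-2.27 -2.39  6.72] gap 0.0084 q6 -0.38
```

>>> servo_tool:
  targets:
    - [-0.6, 4.1, -0.9, 0]
    - [-1.2, 8, -2.5, 0]
    - [-1.8, 12, -4.5, 0]
    - [-2.4, 16, -6.5, 0]
    - [-2.9, 19.8, -8.8, 0]
    - [-3.5, 23.5, -11.3, 0]
    - [-4, 27.2, -14, 0]
    - [-4.5, 30.6, -16.8, 0]
    - [-5, 34, -19.5, 0]
    - [-5.5, 37, -22.5, 0]
    - [-6, 40, -25.7, 0]
    - [-6.4, 43, -29, 0]

```text
clock: 8.03
tcp_pos: [0.575, 0.0226, 0.1957]
ee_rot: [-1.57, -0.121, 0.117]
contact_force: [-2.8, 0.9, 9.8]
finger_gap: 0.0088
```

```bash
python3 - <<'E'
from h import *
state();o=both(7);theta(o,C0,YAW);state()
a=cv2.imread('pics/side7.png')[150:330,190:350];cv2.imwrite('pics/sc7.png',cv2.resize(a,None,fx=3.3,fy=3.3,interpolation=2))
E
```

```text
t 8.03 tcp [0.575  0.0226 0.1957] local mm [ 2.1 80.8 55.7] toolx deg 8.7 F loc [-2.63  1.32  9.76] gap 0.0088 q6 -0.3
n [3, 24, 47, 118, 0, 41]
az mean 134.54 fit 131.87 rms 0.002 {np.int64(0): np.float64(-0.7), np.int64(1): np.float64(5.5), np.int64(2): np.float64(6.4), np.int64(3): np.float64(3.0), np.int64(5): np.float64(-3.9)}
t 8.13 tcp [0.5749 0.0233 0.1951] local mm [ 2.1 81.5 55.1] toolx deg 8.7 F loc [-1.78  1.86  7.49] gap 0.0087 q6 -0.3
```

View pics/sc7.png

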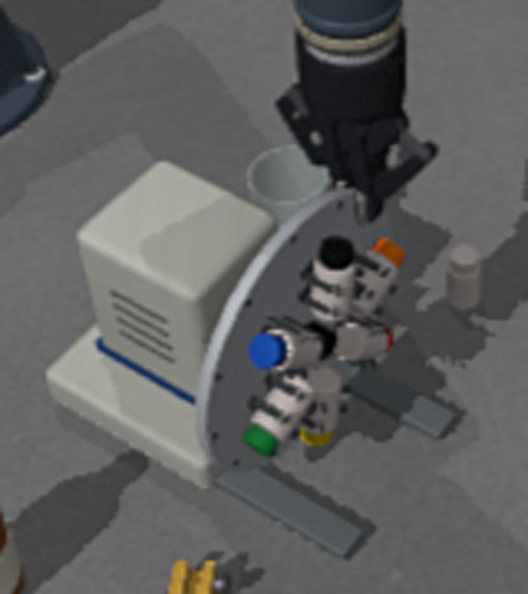

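```bash
cat > gf.py <<'E'
from h import *
import glob,sys
def load(t): return {n:(lambda z:(z["p"],z["d"]))(np.load(f"{n}{t}.npz")) for n in("side","top")}
def gfit(tags,verbose=1):
    D=[]
    for f,t in enumerate(tags):
        o=load(t)
        for ci,n in enumerate(o):
            P,I=cappts({n:o[n]},C0,YAW)
            D.append(np.c_[P,I,np.full(len(I),f),np.full(len(I),ci)])
    D=np.vstack(D);P=D[:,:3];I=D[:,3].astype(int);F=D[:,4].astype(int);Ci=D[:,5].astype(int)
    nf=len(tags)
    def res(v):
        off=v[:6].reshape(2,3)[Ci]*1e-3;rc=v[6]*1e-3;re=v[7]*1e-3;th=v[8:][F]
        Q=P-off;a=th+I*np.pi/3
        rad=Q[:,1]*np.sin(a)+Q[:,2]*np.cos(a);tan=Q[:,1]*np.cos(a)-Q[:,2]*np.sin(a)
        return np.r_[np.maximum(np.hypot(Q[:,0]-.024,tan)-rc,rad-re),v[:6]*2e-3/1,(v[6]-13.5)*3e-3,(v[7]-92)*1e-2]
    t0=[]
    for f in range(nf):
        k=F==f;az=np.arctan2(P[k,1],P[k,2])-I[k]*np.pi/3;t0.append(np.angle(np.exp(1j*az).mean()))
    r=least_squares(res,np.r_[np.zeros(6),13.5,92,t0],loss="soft_l1",f_scale=.0015,x_scale=np.r_[np.ones(8),np.full(nf,.05)])
    if verbose: print("off side",r.x[:3].round(2),"top",r.x[3:6].round(2),"rc,re",r.x[6:8].round(2),"rms",np.sqrt((r.fun[:len(P)]**2).mean()).round(4))
    th=np.degrees(r.x[8:]).round(2);print(dict(zip(tags,th)));return th
if __name__=="__main__": gfit([str(x) for x in sys.argv[1:]])
E
python3 gf.py 0 1 2 3 4 5 6 7
```

```text
off side [ 0.89 -0.04  0.05] top [-0.23  0.41 -0.97] rc,re [11.37 91.01] rms 0.0023
{'0': np.float64(-5.07), '1': np.float64(29.75), '2': np.float64(68.23), '3': np.float64(78.9), '4': np.float64(80.26), '5': np.float64(80.37), '6': np.float64(106.19), '7': np.float64(133.02)}
```

>>> servo_tool:
  targets:
    - [0, 0, 0, 0]
    - [0, 0, 0, 0]
    - [0, 0, 0, 0]
    - [0, 0, 0, 0]
    - [0, 0, 25, 0]
    - [0, 0, 55, 0]
    - [2, -15, 75, 0]
    - [7, -46, 75, 0]
    - [12, -80, 75, 0]
    - [16.8, -111, 75, 0]
    - [16.8, -111, 75, 0]
    - [16.8, -111, 60, 0]
  grip: 0.5

```text
clock: 9.13
tcp_pos: [0.5934, -0.0908, 0.2556]
ee_rot: [-1.57, -0.12, 0.11]
contact_force: [1.1, 1.1, 0.3]
finger_gap: 0.0427
```

```bash
python3 - <<'E'
from h import *
from gf import gfit
state();o=both(8);gfit(list("1345678"))
a=cv2.imread('pics/side8.png')[150:330,190:350];cv2.imwrite('pics/sc8.png',cv2.resize(a,None,fx=3.3,fy=3.3,interpolation=2))
E
```

```text
t 9.13 tcp [ 0.5934 -0.0908  0.2556] local mm [  3.3 -34.1 115.6] toolx deg 8.4 F loc [1.23 0.9  0.33] gap 0.0427 q6 -0.48
off side [ 0.83 -0.08 -0.07] top [-0.36  0.36 -0.84] rc,re [11.38 91.  ] rms 0.0017
{'1': np.float64(29.74), '3': np.float64(78.92), '4': np.float64(80.27), '5': np.float64(80.38), '6': np.float64(106.2), '7': np.float64(133.02), '8': np.float64(133.46)}
```

View pics/sc8.png

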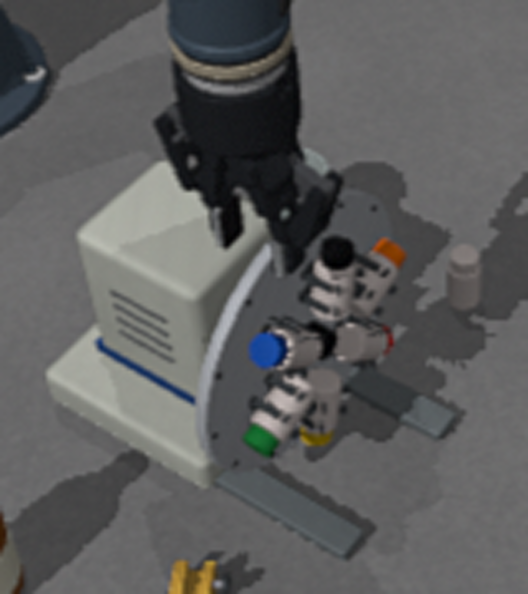

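The disc stayed put after release (θ 133.0 to 133.5°), so it is inside the dead zone as expected. I'll regrip in the blue/black gap at −17°.

>>> servo_tool:
  targets:
    - [0, 0, -15, 0]
    - [0, 0, -25, 0]
    - [0, 0, -30, 0]
    - [0, 0, -30, 0]
    - [0, 0, -30, 0]
    - [0, 0, -30, 0]
    - [0, 0, -30, 0]

```text
clock: 9.82
tcp_pos: [0.5917, -0.088, 0.2241]
ee_rot: [-1.568, -0.119, 0.117]
contact_force: [-0.3, -0.3, -0.7]
finger_gap: 0.0426
```

>>> servo_tool:
  targets:
    - [0, 0, 0, 0]
    - [0, 0, 0, 0]
    - [0, 0, 0, 0]
    - [0, 0, 0, 0]
    - [0, 0, 0, 0]
    - [0, 0, 0, 0]
  grip: 1

```text
clock: 10.32
tcp_pos: [0.5916, -0.0881, 0.2238]
ee_rot: [-1.568, -0.119, 0.117]
contact_force: [0.2, -0.6, 3.1]
finger_gap: 0.009
```

```bash
python3 - <<'E'
from h import *
state()
def arc(p0,p1,n,r=107):
    a=np.radians(np.linspace(p0,p1,n+1)[1:]);a0=np.radians(p0)
    y=r*(np.sin(a)-np.sin(a0));z=r*(np.cos(a)-np.cos(a0))
    c,s=np.cos(YAW),np.sin(YAW)
    return np.c_[-s*y,c*y,z,0*y].round(1).tolist()
print(arc(-17,13,12));print(arc(13,42,12))
E
```

```text
t 10.32 tcp [ 0.5916 -0.0881  0.2238] local mm [  2.  -31.2  83.8] toolx deg 8.6 F loc [ 0.06 -0.66  3.06] gap 0.009 q6 -0.48
[[-0.7, 4.4, 1.3, 0.0], [-1.4, 8.9, 2.3, 0.0], [-2.0, 13.5, 3.2, 0.0], [-2.7, 18.0, 3.9, 0.0], [-3.4, 22.6, 4.3, 0.0], [-4.1, 27.2, 4.6, 0.0], [-4.8, 31.9, 4.7, 0.0], [-5.5, 36.5, 4.5, 0.0], [-6.2, 41.1, 4.2, 0.0], [-6.9, 45.7, 3.6, 0.0], [-7.6, 50.2, 2.9, 0.0], [-8.3, 54.7, 1.9, 0.0]]
[[-0.7, 4.3, -1.1, 0.0], [-1.3, 8.6, -2.4, 0.0], [-1.9, 12.8, -3.9, 0.0], [-2.6, 17.0, -5.5, 0.0], [-3.2, 21.1, -7.3, 0.0], [-3.8, 25.1, -9.3, 0.0], [-4.4, 29.0, -11.5, 0.0], [-5.0, 32.8, -13.8, 0.0], [-5.5, 36.5, -16.3, 0.0], [-6.1, 40.1, -19.0, 0.0], [-6.6, 43.6, -21.8, 0.0], [-7.1, 47.0, -24.7, 0.0]]
```

>>> servo_tool:
  targets:
    - [-0.7, 4.4, 1.3, 0]
    - [-1.4, 8.9, 2.3, 0]
    - [-2, 13.5, 3.2, 0]
    - [-2.7, 18, 3.9, 0]
    - [-3.4, 22.6, 4.3, 0]
    - [-4.1, 27.2, 4.6, 0]
    - [-4.8, 31.9, 4.7, 0]
    - [-5.5, 36.5, 4.5, 0]
    - [-6.2, 41.1, 4.2, 0]
    - [-6.9, 45.7, 3.6, 0]
    - [-7.6, 50.2, 2.9, 0]
    - [-8.3, 54.7, 1.9, 0]

```text
clock: 11.32
tcp_pos: [0.5839, -0.0362, 0.2265]
ee_rot: [-1.575, -0.12, 0.117]
contact_force: [-0.5, -6.9, 5.0]
finger_gap: 0.0086
```

>>> servo_tool:
  targets:
    - [-0.7, 4.3, -1.1, 0]
    - [-1.3, 8.6, -2.4, 0]
    - [-1.9, 12.8, -3.9, 0]
    - [-2.6, 17, -5.5, 0]
    - [-3.2, 21.1, -7.3, 0]
    - [-3.8, 25.1, -9.3, 0]
    - [-4.4, 29, -11.5, 0]
    - [-5, 32.8, -13.8, 0]
    - [-5.5, 36.5, -16.3, 0]
    - [-6.1, 40.1, -19, 0]
    - [-6.6, 43.6, -21.8, 0]
    - [-7.1, 47, -24.7, 0]

```text
clock: 12.32
tcp_pos: [0.5765, 0.0128, 0.2028]
ee_rot: [-1.571, -0.121, 0.117]
contact_force: [-2.9, -2.7, 12.8]
finger_gap: 0.0092
```

```bash
python3 - <<'E'
from h import *
from gf import gfit
state();o=both(9);gfit(list("13456789"));state()
E
```

```text
t 12.32 tcp [0.5765 0.0128 0.2028] local mm [ 2.1 70.9 62.8] toolx deg 8.7 F loc [-3.32 -2.22 12.84] gap 0.0092 q6 -0.32
off side [ 0.85 -0.05 -0.02] top [-0.33  0.39 -0.82] rc,re [11.33 90.97] rms 0.0017
{'1': np.float64(29.73), '3': np.float64(78.91), '4': np.float64(80.26), '5': np.float64(80.4), '6': np.float64(106.2), '7': np.float64(133.02), '8': np.float64(133.46), '9': np.float64(-172.47)}
t 12.42 tcp [0.5764 0.0134 0.2023] local mm [ 2.1 71.5 62.3] toolx deg 8.7 F loc [-0.03 -0.75  8.12] gap 0.0089 q6 -0.32
```

>>> servo_tool:
  targets:
    - [0, 0, 0, 0]
    - [0, 0, 0, 0]
    - [0, 0, 20, 0]
    - [0, 0, 55, 0]
    - [0, 0, 90, 0]
    - [0, 0, 100, 0]
    - [0, 0, 100, 0]
    - [0, 0, 100, 0]
    - [0, 0, 100, 0]
    - [0, 0, 100, 0]
    - [0, 0, 100, 0]
    - [0, 0, 100, 0]
  grip: 0.5

```text
clock: 13.42
tcp_pos: [0.5752, 0.0138, 0.2991]
ee_rot: [-1.567, -0.116, 0.12]
contact_force: [-0.4, -0.2, -0.4]
finger_gap: 0.0427
```

```bash
python3 - <<'E'
from h import *
from gf import gfit
state();o=both("a");gfit(list("13456789a"))
E
```

```text
t 13.42 tcp [0.5752 0.0138 0.2991] local mm [  1.   72.  159.1] toolx deg 8.6 F loc [-0.37 -0.11 -0.35] gap 0.0427 q6 -0.32
off side [ 0.86 -0.05 -0.02] top [-0.3   0.38 -0.87] rc,re [11.34 90.97] rms 0.0017
{'1': np.float64(29.73), '3': np.float64(78.91), '4': np.float64(80.27), '5': np.float64(80.38), '6': np.float64(106.19), '7': np.float64(133.02), '8': np.float64(133.46), '9': np.float64(-172.48), 'a': np.float64(167.35)}
```

>>> servo_tool:
  targets:
    - [0, 0, 0, 0]
    - [0, 0, 0, 0]
    - [0, 0, 0, 0]
    - [0, 0, 0, 0]
    - [0, 0, 0, 0]
    - [0, 0, 0, 0]
    - [0, 0, 0, 0]
    - [0, 0, 0, 0]
    - [0, 0, 0, 0]
    - [0, 0, 0, 0]
    - [0, 0, 0, 0]
    - [0, 0, 0, 0]

```text
clock: 14.52
tcp_pos: [0.5758, 0.0137, 0.3005]
ee_rot: [-1.568, -0.118, 0.118]
contact_force: [0.8, -0.2, 0.7]
finger_gap: 0.0427
```

```bash
python3 - <<'E'
from h import *
from gf import gfit
state();o=both("b");gfit(list("13456789ab"))
E
```

```text
t 14.52 tcp [0.5758 0.0137 0.3005] local mm [  1.5  71.9 160.5] toolx deg 8.6 F loc [ 0.72 -0.26  0.72] gap 0.0427 q6 -0.32
off side [ 0.9  -0.06  0.02] top [-0.13  0.4  -0.88] rc,re [11.32 90.95] rms 0.0016
{'1': np.float64(29.75), '3': np.float64(78.9), '4': np.float64(80.26), '5': np.float64(80.38), '6': np.float64(106.19), '7': np.float64(133.03), '8': np.float64(133.45), '9': np.float64(-172.48), 'a': np.float64(167.34), 'b': np.float64(162.56)}
```

>>> servo_tool:
  targets:
    - [0, 0, 0, 0]
    - [0, 0, 0, 0]
    - [0, 0, 0, 0]
    - [0, 0, 0, 0]
    - [0, 0, 0, 0]
    - [0, 0, 0, 0]
    - [0, 0, 0, 0]
    - [0, 0, 0, 0]
    - [0, 0, 0, 0]
    - [0, 0, 0, 0]
    - [0, 0, 0, 0]
    - [0, 0, 0, 0]

```text
clock: 15.62
tcp_pos: [0.5758, 0.0137, 0.3005]
ee_rot: [-1.568, -0.118, 0.118]
contact_force: [-0.4, -1.2, -0.2]
finger_gap: 0.0427
```

```bash
python3 - <<'E'
from h import *
from gf import gfit
state();o=both("c");gfit(list("13456789abc"))
E
```

```text
t 15.62 tcp [0.5758 0.0137 0.3005] local mm [  1.6  71.9 160.5] toolx deg 8.6 F loc [-0.61 -1.16 -0.2 ] gap 0.0427 q6 -0.32
off side [ 0.91 -0.07  0.01] top [-0.18  0.36 -0.82] rc,re [11.32 90.93] rms 0.0016
{'1': np.float64(29.75), '3': np.float64(78.91), '4': np.float64(80.26), '5': np.float64(80.38), '6': np.float64(106.2), '7': np.float64(133.03), '8': np.float64(133.45), '9': np.float64(-172.48), 'a': np.float64(167.35), 'b': np.float64(162.56), 'c': np.float64(161.63)}
```

>>> servo_tool:
  targets:
    - [0, 0, 0, 0]
    - [0, 0, 0, 0]
    - [0, 0, 0, 0]
    - [0, 0, 0, 0]
    - [0, 0, 0, 0]
    - [0, 0, 0, 0]
    - [0, 0, 0, 0]
    - [0, 0, 0, 0]
    - [0, 0, 0, 0]
    - [0, 0, 0, 0]
    - [0, 0, 0, 0]
    - [0, 0, 0, 0]

```text
clock: 16.72
tcp_pos: [0.5758, 0.0137, 0.3005]
ee_rot: [-1.568, -0.118, 0.118]
contact_force: [0.4, 0.3, -0.4]
finger_gap: 0.043
```

```bash
python3 - <<'E'
from h import *
from gf import gfit
state();o=both("d");gfit(list("13456789abcd"))
a=cv2.imread('pics/sided.png')[150:330,190:350];cv2.imwrite('pics/scd.png',cv2.resize(a,None,fx=3.3,fy=3.3,interpolation=2))
E
```

```text
t 16.72 tcp [0.5758 0.0137 0.3005] local mm [  1.6  71.9 160.5] toolx deg 8.6 F loc [ 0.41  0.21 -0.39] gap 0.043 q6 -0.32
off side [ 0.92 -0.08  0.02] top [-0.17  0.36 -0.86] rc,re [11.3  90.93] rms 0.0016
{'1': np.float64(29.75), '3': np.float64(78.91), '4': np.float64(80.26), '5': np.float64(80.38), '6': np.float64(106.19), '7': np.float64(133.04), '8': np.float64(133.45), '9': np.float64(-172.47), 'a': np.float64(167.35), 'b': np.float64(162.57), 'c': np.float64(161.64), 'd': np.float64(161.56)}
```

View pics/scd.png

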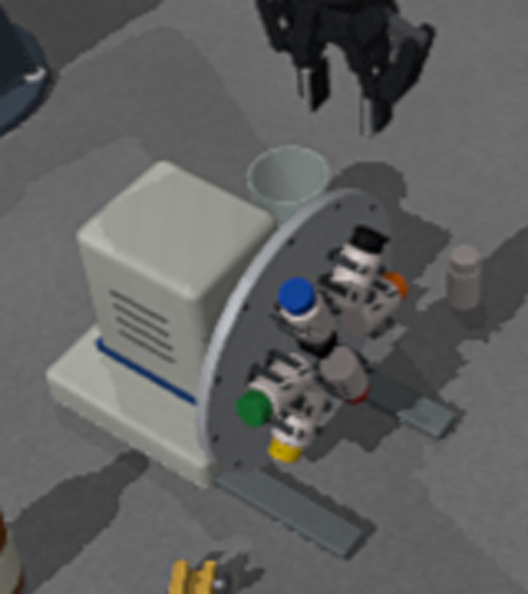

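Rest B is settled at θ≈161.6° (blue cap at about (298,295) in the crop, black at (368,240)). Rest A was 80.4°, so the half-angle is 40.6° and heavy-side-down is at θ≈121°. I'll regrip in the blue/black gap at +11.5° and carry the disc −40.5°.

>>> servo_tool:
  targets:
    - [4, -25, 0, 0]
    - [8.1, -50.3, -10, 0]
    - [8.1, -50.3, -35, 0]
    - [8.1, -50.3, -55, 0]
    - [8.1, -50.3, -68, 0]
    - [8.1, -50.3, -73.5, 0]
    - [8.1, -50.3, -73.5, 0]
    - [8.1, -50.3, -73.5, 0]
    - [8.1, -50.3, -73.5, 0]
    - [8.1, -50.3, -73.5, 0]

```text
clock: 17.65
tcp_pos: [0.5847, -0.0366, 0.2283]
ee_rot: [-1.568, -0.12, 0.116]
contact_force: [-0.5, -0.1, 0.5]
finger_gap: 0.043
```

>>> servo_tool:
  targets:
    - [0, 0, 0, 0]
    - [0, 0, 0, 0]
    - [0, 0, 0, 0]
    - [0, 0, 0, 0]
    - [0, 0, 0, 0]
    - [0, 0, 0, 0]
  grip: 1

```text
clock: 18.15
tcp_pos: [0.5839, -0.0366, 0.2277]
ee_rot: [-1.568, -0.118, 0.118]
contact_force: [-1.9, 0.0, 5.6]
finger_gap: 0.0088
```

```bash
python3 - <<'E'
from h import *
from gf import gfit
state();o=both("e");gfit(list("13456789abcde"))
def arc(p0,p1,n,r=107):
    a=np.radians(np.linspace(p0,p1,n+1)[1:]);a0=np.radians(p0)
    y=r*(np.sin(a)-np.sin(a0));z=r*(np.cos(a)-np.cos(a0))
    c,s=np.cos(YAW),np.sin(YAW)
    return np.c_[-s*y,c*y,z,0*y].round(1).tolist()
print(arc(11.5,-9,9));print(arc(-9,-29.5,9))
E
```

```text
t 18.15 tcp [ 0.5839 -0.0366  0.2277] local mm [ 2.  20.9 87.7] toolx deg 8.6 F loc [-1.9   0.29  5.64] gap 0.0088 q6 -0.4
off side [ 0.94 -0.11  0.03] top [-0.09  0.39 -0.82] rc,re [11.28 90.9 ] rms 0.0016
{'1': np.float64(29.77), '3': np.float64(78.91), '4': np.float64(80.27), '5': np.float64(80.38), '6': np.float64(106.2), '7': np.float64(133.04), '8': np.float64(133.45), '9': np.float64(-172.48), 'a': np.float64(167.35), 'b': np.float64(162.57), 'c': np.float64(161.64), 'd': np.float64(161.56), 'e': np.float64(161.68)}
[[0.6, -4.1, 0.8, -0.0], [1.3, -8.3, 1.4, -0.0], [1.9, -12.5, 1.8, -0.0], [2.5, -16.7, 2.1, -0.0], [3.2, -20.9, 2.1, -0.0], [3.8, -25.1, 2.1, -0.0], [4.4, -29.3, 1.8, -0.0], [5.1, -33.5, 1.4, -0.0], [5.7, -37.6, 0.8, -0.0]]
[[0.6, -4.1, -0.7, -0.0], [1.2, -8.2, -1.7, -0.0], [1.9, -12.3, -2.7, -0.0], [2.5, -16.3, -4.0, -0.0], [3.1, -20.3, -5.4, -0.0], [3.7, -24.2, -6.9, -0.0], [4.2, -28.1, -8.7, -0.0], [4.8, -31.8, -10.5, -0.0], [5.4, -35.5, -12.6, -0.0]]
```

>>> servo_tool:
  targets:
    - [0.6, -4.1, 0.8, 0]
    - [1.3, -8.3, 1.4, 0]
    - [1.9, -12.5, 1.8, 0]
    - [2.5, -16.7, 2.1, 0]
    - [3.2, -20.9, 2.1, 0]
    - [3.8, -25.1, 2.1, 0]
    - [4.4, -29.3, 1.8, 0]
    - [5.1, -33.5, 1.4, 0]
    - [5.7, -37.6, 0.8, 0]

```text
clock: 19.0
tcp_pos: [0.5893, -0.0722, 0.228]
ee_rot: [-1.563, -0.117, 0.117]
contact_force: [-1.6, 3.5, 4.3]
finger_gap: 0.009
```

>>> servo_tool:
  targets:
    - [0.6, -4.1, -0.7, 0]
    - [1.2, -8.2, -1.7, 0]
    - [1.9, -12.3, -2.7, 0]
    - [2.5, -16.3, -4, 0]
    - [3.1, -20.3, -5.4, 0]
    - [3.7, -24.2, -6.9, 0]
    - [4.2, -28.1, -8.7, 0]
    - [4.8, -31.8, -10.5, 0]
    - [5.4, -35.5, -12.6, 0]
    - [5.4, -35.5, -12.6, 0]
    - [5.4, -35.5, -12.6, 0]

```text
clock: 19.92
tcp_pos: [0.5948, -0.1089, 0.2155]
ee_rot: [-1.565, -0.117, 0.117]
contact_force: [-1.2, 2.3, 5.0]
finger_gap: 0.009
```

```bash
python3 - <<'E'
from h import *
from gf import gfit
state();o=both("f");gfit(list("13456789abcdef"));state()
a=cv2.imread('pics/sidef.png')[150:330,190:350];cv2.imwrite('pics/scf.png',cv2.resize(a,None,fx=3.3,fy=3.3,interpolation=2))
E
```

```text
t 19.92 tcp [ 0.5948 -0.1089  0.2155] local mm [  2.  -52.2  75.5] toolx deg 8.5 F loc [-0.87  2.5   4.97] gap 0.009 q6 -0.52
off side [ 0.96 -0.1   0.04] top [-0.03  0.43 -0.79] rc,re [11.24 90.9 ] rms 0.0016
{'1': np.float64(29.76), '3': np.float64(78.91), '4': np.float64(80.27), '5': np.float64(80.38), '6': np.float64(106.2), '7': np.float64(133.04), '8': np.float64(133.46), '9': np.float64(-172.47), 'a': np.float64(167.36), 'b': np.float64(162.57), 'c': np.float64(161.65), 'd': np.float64(161.58), 'e': np.float64(161.69), 'f': np.float64(124.38)}
t 20.02 tcp [ 0.5948 -0.1088  0.2155] local mm [  2.  -52.1  75.5] toolx deg 8.6 F loc [-0.18  2.97  5.37] gap 0.0088 q6 -0.52
```

View pics/scf.png

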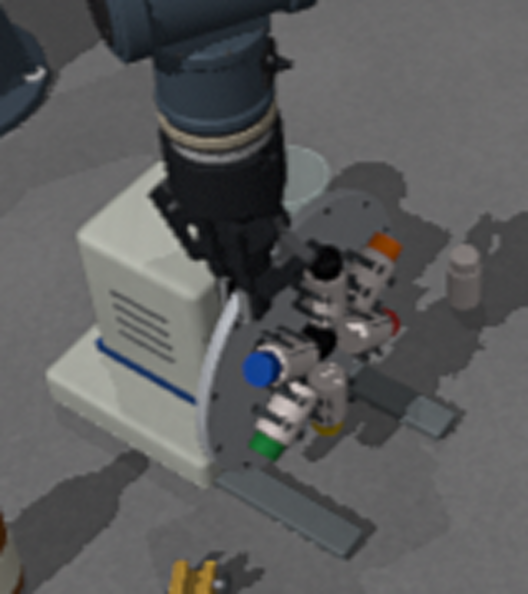

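```bash
python3 - <<'E'
from h import *
A,_=rotf(C0,YAW);off=np.array([.0009,0,.142])
T={'5':80.4,'d':161.6,'f':124.4}
rows=[]
for t,th in T.items():
    im=cv2.imread(f'pics/side{t}.png');S=5
    big=cv2.resize(im,None,fx=S,fy=S,interpolation=cv2.INTER_CUBIC)
    col=[(255,0,255)]*6
    for k in range(6):
        a=np.radians(th+60*k)
        b=np.linspace(0,2*np.pi,40)
        e=np.array([0,np.sin(a),np.cos(a)]);tn=np.array([0,np.cos(a),-np.sin(a)])
        L=np.array([.024,0,0])+.092*e+.0125*(np.cos(b)[:,None]*tn+np.sin(b)[:,None]*np.array([1,0,0]))
        P=(L+np.array([.0009,0,.002]))@A+np.r_[C0,.14]
        q=((proj("side",P)+.5)*S).astype(np.int32)
        cv2.polylines(big,[q],True,(255,0,255) if True else 0,1)
    rows.append(big[205*S:300*S,250*S:320*S])
out=np.hstack(rows);print(out.shape);cv2.imwrite('pics/ov.png',cv2.resize(out,(800,int(out.shape[0]*800/out.shape[1]))))
E
```

```text
(475, 1050, 3)
```

View pics/ov.png

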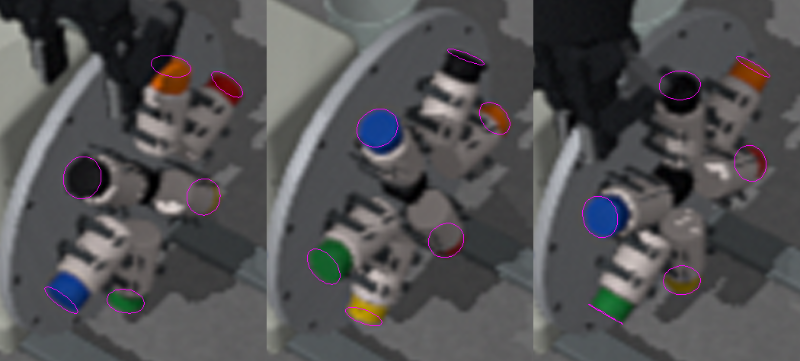

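Projected cap rims fall on the caps in all three frames, so the angle estimate holds to about 1–2°. θ is 124.4° and 121° is wanted, so I'll carry it a few degrees more.

>>> servo_tool:
  targets:
    - [0.3, -2, -1.2, 0]
    - [0.6, -4, -2.4, 0]
    - [1, -6.3, -3.9, 0]
    - [1, -6.3, -3.9, 0]
    - [1, -6.3, -3.9, 0]
    - [1, -6.3, -3.9, 0]
    - [1, -6.3, -3.9, 0]
    - [1, -6.3, -3.9, 0]

```text
clock: 20.68
tcp_pos: [0.5957, -0.1152, 0.2117]
ee_rot: [-1.565, -0.117, 0.117]
contact_force: [-1.6, 1.4, 5.7]
finger_gap: 0.0088
```

```bash
python3 - <<'E'
from h import *
from gf import gfit
state();o=both("g");gfit(list("13456789abcdefg"));state()
E
```

```text
t 20.68 tcp [ 0.5957 -0.1152  0.2117] local mm [  2.  -58.6  71.7] toolx deg 8.6 F loc [-1.35  1.63  5.67] gap 0.0088 q6 -0.53
off side [ 0.97 -0.09  0.04] top [ 0.08  0.38 -0.76] rc,re [11.23 90.88] rms 0.0015
{'1': np.float64(29.76), '3': np.float64(78.91), '4': np.float64(80.28), '5': np.float64(80.38), '6': np.float64(106.2), '7': np.float64(133.04), '8': np.float64(133.46), '9': np.float64(-172.47), 'a': np.float64(167.37), 'b': np.float64(162.59), 'c': np.float64(161.66), 'd': np.float64(161.59), 'e': np.float64(161.7), 'f': np.float64(124.39), 'g': np.float64(120.63)}
t 20.78 tcp [ 0.5957 -0.1152  0.2117] local mm [  2.  -58.6  71.7] toolx deg 8.5 F loc [-1.72  2.36  6.39] gap 0.0088 q6 -0.53
```

>>> servo_tool:
  targets:
    - [0, 0, 0, 0]
    - [0, 0, 0, 0]
    - [0, 0, 0, 0]
    - [0, 0, 0, 0]
    - [0, 0, 0, 0]
    - [0, 0, 0, 0]
    - [0, 0, 0, 0]
    - [0, 0, 0, 0]
    - [0, 0, 0, 0]
    - [0, 0, 0, 0]
    - [0, 0, 0, 0]
    - [0, 0, 0, 0]

```text
clock: 21.78
tcp_pos: [0.5957, -0.1152, 0.2118]
ee_rot: [-1.565, -0.117, 0.117]
contact_force: [-2.0, 0.7, 6.4]
finger_gap: 0.0089
```

```bash
python3 - <<'E'
from h import *
from gf import gfit
state();o=both("h");gfit(list("13456789abcdefgh"),0)
cv2.imwrite('pics/cmp.png',np.vstack([cv2.imread('pics/side0.png')[120:370,150:420],cv2.imread('pics/sideh.png')[120:370,150:420]]))
E
```

```text
t 21.78 tcp [ 0.5957 -0.1152  0.2118] local mm [  2.  -58.6  71.8] toolx deg 8.6 F loc [-1.87  1.01  6.38] gap 0.0089 q6 -0.53
{'1': np.float64(29.76), '3': np.float64(78.91), '4': np.float64(80.28), '5': np.float64(80.38), '6': np.float64(106.2), '7': np.float64(133.05), '8': np.float64(133.46), '9': np.float64(-172.46), 'a': np.float64(167.38), 'b': np.float64(162.59), 'c': np.float64(161.66), 'd': np.float64(161.59), 'e': np.float64(161.7), 'f': np.float64(124.39), 'g': np.float64(120.65), 'h': np.float64(120.49)}
```

View pics/cmp.png

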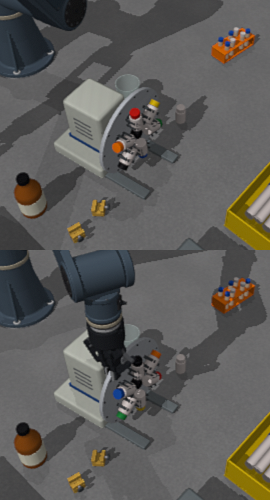

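The disc is still at θ≈120.5°. In the before/after comparison the amber bottle (30,195→445), weights (98,207→457; 77,231→481), spare bottle (181,113→363) and rack have not moved. Handing in.

```bash
python3 - <<'E'
from rig import bot
print(bot.sign_off())
E
```

```text
the job is handed in; nothing more can be done
None
```

I found the heavy side, turned it to the bottom, and handed the job in with the gripper still holding the disc rim. It took about 22 s of the 72 s allowed.

- **Finding the heavy side:** I measured the red cap's angle from the top, towards the rotator's +y. The disc was swinging at the start and came to rest at 80.4°. I carried it past the bottom, let go, and it swung back to rest at 161.6°. The midpoint, 121.0°, puts the heavy side straight down. The half-angle of 40.6° is within the stated 29–41°, near its upper end.
- **Final hold:** I gripped the rim between the blue and black caps and brought the red cap to about 120.5°, within about 0.5° of the target. It moved 0.2° at most over a one-second hold before hand-in.
- **Checks:** The projected cap outlines matched the pictures to about 1–2°. In the before and after side pictures, the weights, spare bottle, amber bottle and rack had not moved. The beaker was partly hidden behind the arm, so I could not check it closely. The highest force I read was about 13 N.
- **Disagreement:** On the carries the disc turned about 2–5° less than the tool's arc, probably from give or slip in the grip. I set the final angle from the camera rather than from the tool's travel. I located the heavy side from the two rest angles, because the force readings were too noisy to use.

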